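Level the display plinth and keep the spirit level pressed on it

TASK

Lay the spirit level lengthwise on the plywood display plinth, in the middle of the free part of its top beside the black levelling knob, and let go of it; then turn the knob until the bubble rests between the two lines of the vial. Finally press the level gently down onto the plinth from above, about as firmly as a kilogram would weigh on it, and finish while still pressing, hand off the knob and the bubble between its lines. Leave the other things on the table where they are.

Things in the scene. Friction and masses are not known exactly. Their poses are not given: they have to be found in the camera images.
- plinth: Display plinth, fixed on the table: plywood slab 300 x 150 x 12 mm on two fixed feet at x = -125 mm and a levelling foot at x = +115 mm. Origin on the table under the slab's middle; x lengthwise towards the levelling foot, y across, z up. Slab top 45 mm above the table when level. At the start the levelling-foot end is 1 to 2 mm too low, differently each time.
- shelf_spot (a point): Point on the slab's top, on its centre line, 45 mm from the slab's middle towards the fixed feet: the middle of the free part; a level centred here along x stands clear of the knob. Axes: the slab's own (x lengthwise towards the levelling foot, y across, z up).
- knob_grip (a point): Centre of the levelling knob, 75 mm above the table and 115 mm from the slab's middle. Black fluted round knob on an upright spindle, 44 mm across, 26 mm high (62 to 88 mm above the table, some 17 mm clear of the slab), a steel disc and short white mark on top. It turns about the vertical and keeps its height. Axes as plinth.
- foot_screw (a joint): Turn of the levelling knob (rad), growing clockwise seen from above; stops at -2 and 7, starts within 0.5 of 0. Clockwise lifts the levelling-foot end of the slab, 4 mm per full turn: 2.65 mrad of slab tilt per rad, so the bubble moves about 4 mm per rad. Turns with about 0.06 N m and stays where it is left.
- level: Spirit level: aluminium bar 160 mm long (x), 28 wide (y), 40 high (z), 0.24 to 0.38 kg, lying right way up on the table. Origin in the middle of its underside. A vial lies along x in an open cut-out in the middle of the top (x = -30 to 30 mm; the solid bar there is 24 mm high); on both sides of it, 30 to 80 mm out, the top is flat and solid, 40 mm up. Either end may point either way.
- bubble (a joint): Place of the bubble along the vial (m): 0 in the middle, positive towards the level's +x end, stops at +-0.0165. It runs to the higher end, 1.5 mm per mrad of tilt, and settles in about 2 s. The bubble is 18 mm long and the two black lines stand 13 mm either side of the middle: it is between them within +-0.004.
- cup: White cup, 66 mm across, 60 mm high, on the table beside the levelling-foot end of the plinth; origin in the middle of its underside. To be left alone.
- spanner: Steel spanner 150 mm long lying on the table alongside the plinth; origin under its middle. To be left alone.
- tin: Black lidded tin, 62 mm across, 50 mm high; origin in the middle of its underside. To be left alone.
- phone: Black phone lying flat, 75 x 152 x 9 mm; origin in the middle of its underside. To be left alone.
- bowl_stand: Small terracotta bowl on three legs, 80 mm across, 62 mm high; origin under its middle. To be left alone.
- dripper: Black waisted dripper tower with a funnel top, 92 mm across, 144 mm high; origin in the middle of its underside. To be left alone.
- sample_plate: Small white plate, 110 mm across, 14 mm high; origin in the middle of its underside. To be left alone.
Not all that is in view belongs to the job. Several things look just like the level: the one meant starts nearest to the robot's base.

How it is judged:
On the way, in this order (a step that is already met when the one before it is completed fails the run):
1. the level lies lengthwise on the plinth's top, let go (z of level in the frame of shelf_spot between -0.003 and 0.003 m and horizontal distance between level and shelf_spot below 0.035 m and angle between the x axis of level and the x axis of shelf_spot, either way round below 0.17 rad and contact force between level and plinth above 1 N and contact force between the fingers and level below 0.2 N), for 0.2 s.
2. the knob is turned until the bubble rests between the lines, the level standing on the plinth (angle between shelf_spot's own z axis and vertical below 0.0032 rad and value of joint bubble between -0.004 and 0.004 m and contact force between level and plinth above 1 N), for 0.3 s.
At the end, for the whole second after the job is handed in: The level lies flat and lengthwise (10 deg) on the plinth, within 35 mm of the middle of the free part; bubble between its lines (4 mm either way), slab level within 3.2 mrad; fingers still press it: it bears on the slab with 8 to 30 N, its own weight included; knob not held, all still (z of level in the frame of shelf_spot between -0.004 and 0.003 m and horizontal distance between level and shelf_spot below 0.035 m and angle between the x axis of level and the x axis of shelf_spot, either way round below 0.17 rad and value of joint bubble between -0.004 and 0.004 m and angle between shelf_spot's own z axis and vertical below 0.0032 rad and contact force between level and plinth between 8 and 30 N and contact force between the fingers and level above 3.5 N and contact force between the fingers and foot_screw below 0.2 N and linear speed of level below 0.01 m/s); the arm keeps its last pose, push and grip.
It fails at once if the level is slammed or pressed with more than 50 N (contact force between level and plinth above 50 N).
It fails at once if a bystander is pushed more than 30 mm (distance of any of cup, spanner, tin, phone, bowl_stand, dripper, sample_plate from where it was at the start of the episode above 0.03 m).
It also fails if it takes over 72 s, if anything falls off the work surface, if the arm or the gripper's body presses on something with over 40 N, if the wrist force passes 120 N, or if a joint passes its speed limit or range.

ROBOT

A 6-joint arm with a two-finger parallel gripper is mounted at the origin on the work surface. World frame = base frame: x ahead of the robot, y to its left, z up, the work surface at z = 0. Lengths are in m, angles in rad, forces in N, time in s.
With the tool pointing down it reaches from about 0.35 to 0.775 m from the base axis. Payload 7.3 kg.
Tool frame: the origin (TCP) lies on the mounting face of the last link; the fingertips stand 178 mm ahead of it and the grasp point (between the pads) lies ahead of it (bot.grasp_offset is the z of the grasp point in the tool frame, in m); z points along the fingers, x is the direction in which the jaws open and shut, and the axes are right-handed (so a half turn about z gives the same grasp; the last joint's range is limited). The gripper opens to 92 mm and grips with 3 to 60 N. Pads are 19 mm wide; open, the fingers measure 130 mm over their backs; the gripper's body (75 mm by 190 mm) begins 47 mm behind the grasp point.
Start: joints at [-1.464, 0.342, 1.524, -0, 1.275, -0.146], TCP at [0.131, -0.508, 0.405] pointing down, gripper open.
Joint ranges: [-2.53, 2.53], [-0.77, 2.02], [0.04, 2.7], [-1, 4.14], [0.28, 2.66], [-3.11, 3.11]. Speed limits (rad/s): [2.57, 2.57, 3.14, 3.14, 3.14, 3.14].

INTERFACE

Orientations are given as a unit quaternion [x, y, z, w].
In Python, from station import bot gives the robot as it stands. Calls block until the motion is done:
- bot.goto(position, orientation): joint-space move of the TCP to a pose.
- bot.move_linear(position, attitude=None, v=0.15): straight line of the TCP; attitude=None keeps the orientation; v is the mean speed in m/s.
- bot.goto_joints(angles): joint-space move.
- bot.gripper_open() and bot.clamp(newtons=None): open the fingers fully, or close them until they stop; newtons is the grip in N (None keeps the last).
- bot.wait(seconds).
- bot.inverse_kinematics(position, orientation): joint angles nearest the present ones, or None.
- bot.read_camera(name): name is "scene" or "side" or "wrist"; returns a dict with "frame" (384x512x3 uint8, red, green, blue), "vfov" (degrees; the focal length in pixels is half the picture's height over the tangent of half this angle, whatever the lens; pixels are square), "cx", "cy" (the principal point, pixels), "cam_to_world" (4x4, takes a point from camera to world coordinates). Camera axes: x right, y down, z forward; pixel columns grow to the right and rows downward; lengths in m; the calibration is good to about 2 mm. A picture is of the moment at which its call begins. There is no depth.
A pose or a line that the arm cannot do raises bot.MotionError and nothing moves.
- bot.hand_in(): hands the job in, once; it reports no verdict.
Readings, each from a call of its own:
- bot.current_time(): time.
- bot.current_joints(): joint angles.
- bot.current_qvel(): joint speeds.
- bot.current_joint_efforts(): joint torques, N m.
- bot.current_position(): TCP position.
- bot.current_tcp_rot(): TCP orientation.
- bot.current_contact_force(): force on the tool from outside, world axes, zero at the start.
- bot.current_wrist_torque(): the same for the moment, N m.
- bot.current_finger_gap(): finger opening in m.
Only numpy, scipy, OpenCV 4.12 (cv2) and the standard library are available. Lean on these libraries where they do the work, as an engineer would, in place of code of your own. Each camera call takes 0.05 s, during which the arm holds its last target. There are 200 camera calls.

## Working session

There is one attempt and no reset: what is moved stays moved. The work goes in short steps, each a Python script; the robot and the scene stay as the last script left them, time stands still between calls to the robot, and variables do not carry over. Pictures are saved under pics/ and viewed, about 8 in all and at most 12, crops included, and the job is handed in when it is done.

```bash
ls; mkdir -p pics; cat > h.py <<'E'
import numpy as np, cv2
from station import bot
def grab(n,f):
    c=bot.read_camera(n); cv2.imwrite('pics/'+f,c['frame'][:,:,::-1]); np.savez('pics/'+f[:-4],**{k:c[k] for k in c}); return c
def load(f): return dict(np.load('pics/'+f+'.npz'))
def ray(c,u,v):
    f=c['frame'].shape[0]/2/np.tan(np.radians(c['vfov'])/2); T=c['cam_to_world']
    d=T[:3,:3]@np.array([(u-c['cx'])/f,(v-c['cy'])/f,1]); return T[:3,3],d
def onz(c,u,v,z):
    o,d=ray(c,u,v); return o+d*(z-o[2])/d[2]
def proj(c,p):
    f=c['frame'].shape[0]/2/np.tan(np.radians(c['vfov'])/2); T=c['cam_to_world']
    q=T[:3,:3].T@(np.asarray(p)-T[:3,3]); return np.array([c['cx']+f*q[0]/q[2],c['cy']+f*q[1]/q[2]])
E
python3 - <<'E'
from h import *
for n in("scene","side","wrist"):
    c=grab(n,n+'0.png'); print(n,c['vfov'],c['cam_to_world'].round(3).tolist())
print(bot.grasp_offset,bot.current_time(),bot.current_tcp_rot(),bot.current_contact_force())
a=[cv2.imread(f'pics/{n}0.png') for n in("scene","side")]
cv2.imwrite('pics/a.png',cv2.resize(np.hstack(a),None,fx=.78,fy=.78))
E
```

```text
pics
scene 43.07417269845605 [[-0.873, 0.398, -0.28, 0.926], [0.487, 0.703, -0.519, 0.75], [-0.01, -0.59, -0.808, 1.236], [0.0, 0.0, 0.0, 1.0]]
side 46.957484174037965 [[-0.884, -0.341, 0.319, 0.059], [-0.467, 0.655, -0.595, 0.855], [-0.006, -0.675, -0.738, 1.153], [0.0, 0.0, 0.0, 1.0]]
wrist 66.86137885467454 [[0.251, -0.933, -0.26, 0.202], [-0.968, -0.242, -0.067, -0.491], [-0.001, 0.268, -0.963, 0.384], [0.0, 0.0, 0.0, 1.0]]
0.1592 0.15 [ 7.90611193e-01 -6.12318230e-01 -4.02956349e-04 -4.05664064e-04] [ 0.13566544 -0.14930577  0.22873481]
```

View pics/scene0.png

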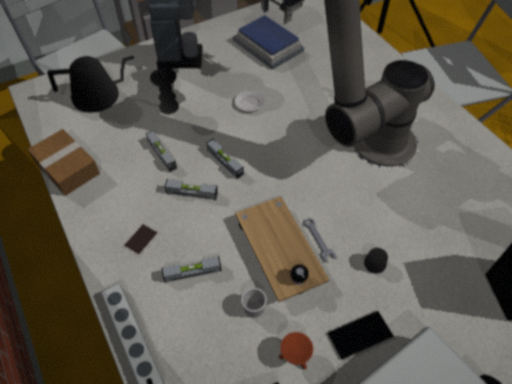

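View pics/side0.png

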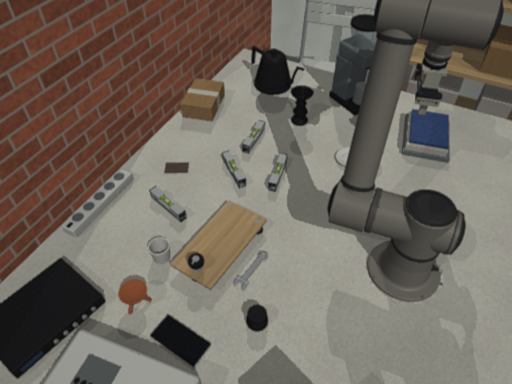

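The scene view shows four levels, at about (160,150), (225,158), (190,190) and (192,268). The slab spans (238,213) to (327,280), with the knob at (299,272). Next I'll locate the vials and slab in both views.

```bash
python3 - <<'E'
from h import *
for n in("scene0","side0"):
    c=load(n); im=c['frame']; hsv=cv2.cvtColor(im,cv2.COLOR_RGB2HSV)
    m=cv2.inRange(hsv,(30,110,70),(50,255,255)); k,_,st,ce=cv2.connectedComponentsWithStats(m)
    for i in range(1,k):
        if st[i,4]>15: 
            p=onz(c,*ce[i],.032); print(n,'green',ce[i].round(1),st[i,4],p.round(3),np.hypot(*p[:2]).round(3))
    m=cv2.inRange(hsv,(8,70,70),(24,255,255)); m=cv2.morphologyEx(m,cv2.MORPH_OPEN,np.ones((3,3)))
    cs,_=cv2.findContours(m,0,2)
    for q in cs:
        r=np.array([onz(c,*x[0],.044)[:2] for x in q]); 
        (ct,sz,a)=cv2.minAreaRect(r.astype(np.float32)*1000)
        if cv2.contourArea(q)>1500: print(n,'wood',cv2.contourArea(q),q.mean((0,1)).round(),np.round(ct,1),np.round(sz,1),round(a,2), cv2.boxPoints((ct,sz,a)).round().tolist())
    # knob: steel disc ~ print candidates
kn={'scene0':(299,272),'side0':(196,261)}
R=[ray(load(n),*kn[n]) for n in kn]
A=sum(np.eye(3)-np.outer(d,d)/(d@d) for o,d in R); b=sum((np.eye(3)-np.outer(d,d)/(d@d))@o for o,d in R)
print('knob',np.linalg.solve(A,b).round(4), [onz(load(n),*kn[n],.088).round(3) for n in kn])
E
```

```text
scene0 green [184.8 186.4] 19 [ 0.673 -0.139  0.032] 0.687
scene0 green [197.4 265.9] 32 [0.757 0.128 0.032] 0.768
scene0 green [184.4 268.5] 28 [0.792 0.118 0.032] 0.801
scene0 wood 4902.0 [279. 248.] [529.8 188.7] [302.5 150.9] 84.11 [[439.0, 46.0], [589.0, 30.0], [620.0, 331.0], [470.0, 347.0]]
scene0 wood 1899.5 [489.  35.] [-662.2 -187.5] [517.  144.7] 43.35 [[-900.0, -312.0], [-801.0, -418.0], [-425.0, -63.0], [-524.0, 43.0]]
scene0 wood 2300.5 [447.  24.] [-642.1 -335.2] [308.1 320.4] 60.01 [[-858.0, -389.0], [-580.0, -549.0], [-426.0, -282.0], [-704.0, -122.0]]
scene0 wood 1647.0 [408.  27.] [-412.2 -447.3] [343.1 177.6] 65.51 [[-564.0, -567.0], [-402.0, -640.0], [-260.0, -328.0], [-422.0, -254.0]]
side0 wood 3862.0 [223. 242.] [525.9 192.2] [301.9 153.9] 84.34 [[434.0, 50.0], [588.0, 34.0], [617.0, 335.0], [464.0, 350.0]]
side0 wood 2092.5 [477.  63.] [  -13.6 -1260.6] [272.9 410.8] 6.25 [[-172.0, -1071.0], [-127.0, -1480.0], [144.0, -1450.0], [100.0, -1042.0]]
side0 wood 14553.0 [144.  86.] [1153. -533.] [ 814. 1462.] 27.05 [[458.0, -67.0], [1123.0, -1369.0], [1848.0, -999.0], [1183.0, 303.0]]
knob [0.5386 0.3013 0.0757] [array([0.542, 0.303, 0.088]), array([0.533, 0.31 , 0.088])]
```

```bash
python3 - <<'E'
from h import *
S={'scene0':[(160,150),(225,158),(190,190),(192,268)],'side0':[(254,135),(278,172),(233,168),(168,204)]}
for n in S:
    for p in S[n]: q=onz(load(n),*p,.03); print(n,p,q.round(3),np.hypot(*q[:2]).round(3))
c=load('scene0'); print('ends',onz(c,210,143,.04),onz(c,239,171,.04),'cup',onz(c,254,300,.05),onz(load('side0'),158,248,.05))
p=onz(c,225,158,.03)
from scipy.spatial.transform import Rotation as R
# tool down, jaw x axis along angle a: R = Rz(a) Rx(pi)
e=onz(c,239,171,.04)-onz(c,210,143,.04); th=np.arctan2(e[1],e[0]); print('axis deg',np.degrees(th))
for a in (th+np.pi/2,th-np.pi/2):
    q=(R.from_euler('z',a)*R.from_euler('x',np.pi)).as_quat()
    print(np.degrees(a),bot.inverse_kinematics([p[0],p[1],.3+.159],q))
T0=R.from_quat(bot.current_tcp_rot()); c=load('wrist0'); print('cam in tool',T0.inv().apply(c['cam_to_world'][:3,3]-bot.current_position()),T0.inv().apply(c['cam_to_world'][:3,2]))
E
```

```text
scene0 (160, 150) [ 0.681 -0.316  0.03 ] 0.751
scene0 (225, 158) [ 0.511 -0.18   0.03 ] 0.542
scene0 (190, 190) [ 0.664 -0.119  0.03 ] 0.675
scene0 (192, 268) [0.773 0.126 0.03 ] 0.783
side0 (254, 135) [ 0.673 -0.314  0.03 ] 0.742
side0 (278, 172) [ 0.503 -0.174  0.03 ] 0.532
side0 (233, 168) [ 0.656 -0.117  0.03 ] 0.666
side0 (168, 204) [0.765 0.133 0.03 ] 0.776
ends [ 0.52814307 -0.25383141  0.04      ] [ 0.50111627 -0.10343594  0.04      ] cup [0.67416932 0.29905398 0.05      ] [0.67713471 0.30500149 0.05      ]
axis deg 100.18759496898875
190.18759496898875 [-0.48003335  0.33837796  1.37864724  0.          1.42456745  2.48375223]
10.187594968988748 [-4.80033351e-01  3.38377957e-01  1.37864724e+00 -4.44089210e-16
  1.42456745e+00 -6.57840426e-01]
cam in tool [ 0.00056012 -0.07245238  0.02014855] [7.78804568e-04 2.68086739e-01 9.63394464e-01]
```

```bash
cat >> h.py <<'E'
from scipy.spatial.transform import Rotation as R
def Q(deg): return (R.from_euler('z',deg,degrees=True)*R.from_euler('x',np.pi)).as_quat()
G=bot.grasp_offset
E
python3 - <<'E'
from h import *
bot.goto([.507,-.178,.2+G],Q(10.2)); bot.wait(.3)
c=grab('wrist','w1.png'); print(bot.current_time(),bot.current_position())
hsv=cv2.cvtColor(c['frame'],cv2.COLOR_RGB2HSV)
print(proj(c,[.507,-.178,.04]))
E
```

```text
2.325 [ 0.5068634  -0.17837029  0.35923645]
[256.86423689 181.93185685]
```

View pics/w1.png

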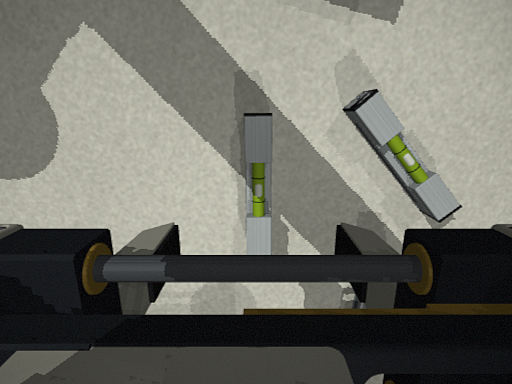

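The level stands upright in the picture: far end at rows 113-114 (columns 245-271), vial from (258,162) to (258,217), and the bar centred between the jaws.

```bash
python3 - <<'E'
from h import *
c=load('w1')
hsv=cv2.cvtColor(c['frame'],cv2.COLOR_RGB2HSV)
m=cv2.inRange(hsv,(28,120,60),(50,255,255)); m[:,320:]=0;ys,xs=np.nonzero(m); v0,v1=ys.min(),ys.max(); print(v0,v1,xs.min(),xs.max())
A=onz(c,258,113.5,.04); P0=onz(c,xs[ys<v0+4].mean(),v0,.034);P1=onz(c,xs[ys>v1-4].mean(),v1,.034)
print(A,P0,P1,(P0+P1)/2,np.linalg.norm(P1-P0),np.linalg.norm(A[:2]-(P0+P1)[:2]/2))
L=onz(c,245,115,.04),onz(c,271,115,.04);M=onz(c,247,250,.04),onz(c,271,250,.04)
print(np.linalg.norm(L[0]-L[1]),np.linalg.norm(M[0]-M[1]))
a=sum(M)/2-sum(L)/2; print('axis',np.degrees(np.arctan2(a[1],a[0])), 'centre', A+(-a/np.linalg.norm(a))*-.08)
E
```

```text
163 216 252 264
[ 0.49579238 -0.10917488  0.04      ] [ 0.50439921 -0.15900276  0.034     ] [ 0.51554156 -0.21751421  0.034     ] [ 0.50997038 -0.18825849  0.034     ] 0.059562925423700945 0.08034446802920886
0.0258250280746127 0.027111064525508603
axis -79.32554088394131 centre [ 0.51061066 -0.18779051  0.04      ]
```

```bash
python3 - <<'E'
from h import *
bot.goto([.5103,-.188,.09+G],Q(10.7)); bot.move_linear([.5103,-.188,.022+G],v=.08)
print('f',bot.current_contact_force()); bot.clamp(25); print('gap',bot.current_finger_gap())
bot.move_linear([.5103,-.188,.16+G],v=.12); bot.wait(.2); print('lift',bot.current_contact_force(),bot.current_finger_gap())
bot.goto([.523,.145,.16+G],Q(-5.8)); bot.move_linear([.523,.145,.08+G],v=.1); bot.wait(.2)
f0=bot.current_contact_force()[2]; print('f0',f0)
z=.072
while z>.060:
    bot.move_linear([.523,.145,z+G],v=.03); bot.wait(.05)
    f=bot.current_contact_force()[2]-f0
    if f>1.5: break
    z-=.001
print('z',z,f); bot.gripper_open(); bot.wait(.3)
print(bot.current_time(),bot.current_contact_force())
bot.move_linear([.523,.145,.25+G],v=.2)
a=R.from_quat(bot.current_tcp_rot()); print(bot.current_joints())
c=grab('wrist','w2.png'); grab('scene','s2.png')
E
```

```text
f [ 0.17850681  0.69225121 -0.39876167]
gap 0.027875878404397154
lift [ 0.02706015  0.0561505  -4.08036868] 0.02792559179789529
f0 -3.2928906532244047
z 0.06599999999999999 5.387702246481252
12.4417 [-0.6605357   0.53078661  0.38294408]
[ 1.29196851e-01  3.72046091e-01  1.46944205e+00 -1.11703409e-05
  1.30221928e+00  2.30420524e-01]
```

View pics/w2.png

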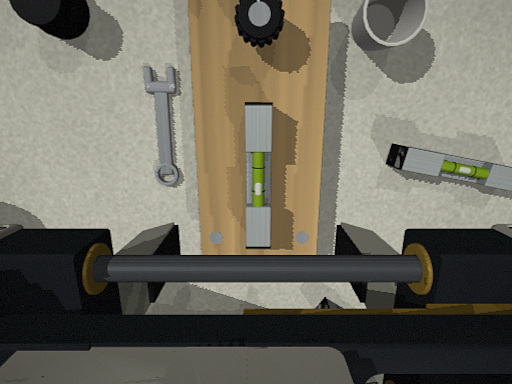

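The level lies centred on the slab, with its far end at row 103. The bubble is about (258,188), towards the fixed feet as expected, and the knob top is near (260,14). Next I'll measure those.

```bash
cat >> h.py <<'E'
def bubble(c,show=False):
    hsv=cv2.cvtColor(c['frame'],cv2.COLOR_RGB2HSV)
    m=cv2.inRange(hsv,(28,120,60),(50,255,255)); m[:,:215]=0; m[:,300:]=0; m[:95]=0
    ys,xs=np.nonzero(m); v0,v1=ys.min(),ys.max(); uc=int(round(np.median(xs)))
    A=onz(c,uc,v0-.5,.079);B=onz(c,uc,v1+.5,.079); C=(A+B)/2; d=(A-B)/np.linalg.norm(A-B)  # d towards knob
    col=c['frame'][v0:v1+1,uc-1:uc+2].astype(float).mean(1)
    s=[float((onz(c,uc,v,.079)-C)@d*1000) for v in range(v0,v1+1)]
    return C,d,np.linalg.norm(A-B),s,col
E
python3 - <<'E'
from h import *
c=load('w2'); C,d,L,s,col=bubble(c)
print(C,np.degrees(np.arctan2(d[1],d[0])),L)
for a,b in zip(s,col): print(round(a,1),b.astype(int),end='; ')
k=onz(c,260,14,.088); print('\nknob',k, 'spot',k-.16*np.array([.101,.995,0]))
# slab edge midline
for v in (100,200):
    hsv=cv2.cvtColor(c['frame'],cv2.COLOR_RGB2HSV); r=np.nonzero(cv2.inRange(hsv,(8,70,60),(24,255,255))[v])[0]; r=r[(r>180)&(r<345)]
    print(onz(c,r.min(),v,.045),onz(c,r.max(),v,.045))
for jaw in (60,90,100):
    print(jaw,bot.inverse_kinematics([.54,.305,.082+G],Q(jaw)))
E
```

```text
[0.52379802 0.14544356 0.079     ] 84.29133255750047 0.06134850941234062
30.1 [ 91 110  41]; 29.1 [122 154  24]; 28.0 [121 150  30]; 27.0 [120 149  30]; 25.9 [120 148  31]; 24.8 [120 149  31]; 23.8 [119 148  27]; 22.7 [120 150  31]; 21.6 [120 149  30]; 20.5 [120 149  32]; 19.4 [118 148  27]; 18.4 [119 148  31]; 17.3 [118 148  28]; 16.2 [121 150  30]; 15.1 [123 152  28]; 14.0 [112 140  28]; 12.9 [39 48 20]; 11.8 [128 159  29]; 10.7 [121 150  29]; 9.7 [119 148  30]; 8.6 [119 148  26]; 7.5 [119 149  31]; 6.3 [119 147  27]; 5.2 [119 148  29]; 4.1 [118 147  29]; 3.0 [118 147  26]; 1.9 [120 149  32]; 0.8 [118 147  27]; -0.3 [118 147  25]; -1.4 [115 145  18]; -2.6 [131 154  86]; -3.7 [198 198 198]; -4.8 [193 193 191]; -5.9 [189 192 180]; -7.1 [188 190 177]; -8.2 [188 191 178]; -9.3 [188 191 178]; -10.5 [188 191 179]; -11.6 [188 191 177]; -12.7 [188 192 178]; -13.9 [190 192 179]; -15.0 [190 193 182]; -16.2 [179 182 174]; -17.3 [136 149 107]; -18.5 [114 145  15]; -19.6 [119 148  28]; -20.8 [119 147  31]; -21.9 [119 148  31]; -23.1 [119 148  30]; -24.2 [120 148  32]; -25.4 [118 147  28]; -26.6 [117 146  26]; -27.7 [118 148  29]; -28.9 [117 147  18]; -30.1 [120 145  64]; 
knob [0.54123979 0.30170953 0.088     ] spot [0.52507979 0.14250953 0.088     ]
[0.4595203  0.23634598 0.045     ] [0.60597186 0.2215671  0.045     ]
[0.44815295 0.11941868 0.045     ] [0.59530955 0.10464272 0.045     ]
60 [ 3.90642668e-01  6.73198689e-01  1.44535300e+00 -4.44089210e-16
  1.02304096e+00 -6.56554883e-01]
90 [ 3.90642668e-01  6.73198689e-01  1.44535300e+00 -4.44089210e-16
  1.02304096e+00 -1.18015366e+00]
100 [ 3.90642668e-01  6.73198689e-01  1.44535300e+00 -4.44089210e-16
  1.02304096e+00 -1.35468658e+00]
```

```bash
python3 - <<'E'
from h import *
def bc(c):
    C,d,L,s,col=bubble(c); s=np.array(s); w=(col[:,2]>100)&(abs(s)<28); return s[w].mean()
c=grab('wrist','w3.png'); b=bc(c); print('b',b)
view=bot.current_joints(); np.save('view.npy',view)
K=[.5405,.3035]
bot.goto([*K,.15+G],Q(90)); bot.move_linear([*K,.082+G],v=.1); bot.clamp(20); print('gap',bot.current_finger_gap(),bot.current_contact_force())
j=np.array(bot.current_joints()); turn=-b/4; print('turn',turn)
n=4
for i in range(n):
    j[5]+=turn/n; bot.goto_joints(j); print(bot.current_wrist_torque()[2],bot.current_contact_force().round(1))
bot.gripper_open(); bot.wait(.1); print(bot.current_contact_force())
bot.move_linear([*K,.15+G],v=.15); bot.goto_joints(view); bot.wait(.8)
c=grab('wrist','w4.png'); print('b',bc(c),bot.current_time()); bot.wait(.7); c=grab('wrist','w5.png'); print('b',bc(c),bubble(c)[0],bot.current_time())
E
```

```text
b -10.459588997031117
gap 0.04340975919936538 [-0.00691994 -5.17692594  0.45155415]
turn 2.6148972492577793
-0.0610297326023099 [-0.5 -4.4  2. ]
-0.08212196484616295 [-1.3 -5.5  1.6]
-0.08778958658194368 [-1.6 -5.4  2.6]
-0.048080283624205966 [-2.  -5.4  2.9]
[ 0.42942214 -0.48688829 -0.44757524]
b 0.7557964441319202 22.8333
b 0.7557649488111708 [0.52381113 0.14494898 0.079     ] 23.5833
```

View pics/w5.png

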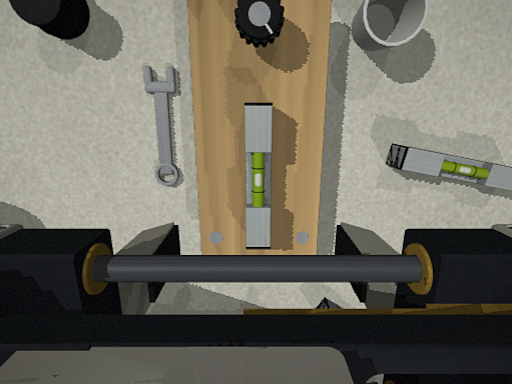

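The bubble is now centred at about (258,180), between its lines (+0.8 mm). I'll press with the open jaws lined up along the bar, so each fingertip lands on one of the flat tops (about ±55 mm from the middle).

```bash
python3 - <<'E'
from h import *
P=[.5238,.1452]
bot.goto([*P,.13+.178],Q(84.3)); bot.wait(.2); print(bot.current_finger_gap())
bot.move_linear([*P,.089+.178],v=.08); bot.wait(.3); f0=bot.current_contact_force()[2]; print('f0',f0)
z=.088; f=0
while z>.078:
    bot.move_linear([*P,z+.178],v=.02); bot.wait(.15); f=bot.current_contact_force()[2]-f0
    if f>.5: print(round(z,4),round(f,2))
    if f>9: break
    z-=.0005 if f<1 else .0002
bot.wait(1.5); print('z',z,'F',(bot.current_contact_force()[2]-f0),bot.current_contact_force(),bot.current_wrist_torque(),bot.current_time(),bot.current_position())
a=grab('scene','s6.png');b=grab('side','d6.png'); 
out=[]
for c in(a,b):
    u,v=proj(c,[*P,.08]).astype(int); k=c['frame'][max(v-60,0):v+60,u-65:u+65,::-1]; out.append(cv2.resize(k,(390,360),interpolation=cv2.INTER_CUBIC))
cv2.imwrite('pics/p6.png',np.hstack(out))
E
```

```text
0.09184693596454648
f0 -0.4419387433248469
0.088 1.04
0.0878 1.34
0.0876 0.67
0.0861 0.78
0.0856 0.54
0.0851 3.12
0.0849 6.36
0.0847 7.1
0.0845 8.79
0.0843 10.3
z 0.08429999999999996 F 9.807888753780258 [-3.44325031 -0.85971018  9.36595001] [ 0.01184097  0.24146663 -0.0615634 ] 32.45 [0.52383581 0.14520332 0.26316767]
```

View pics/p6.png

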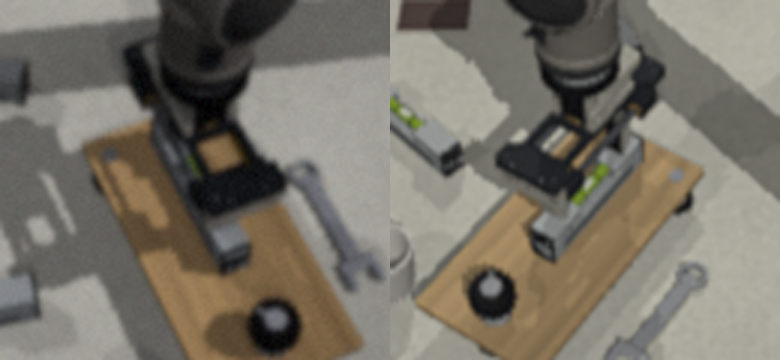

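The fingers rest on the flat tops, pressing with about 9.8 N. The vial in the side crop is too coarse to read, so I'll check the bubble with the wrist camera.

```bash
python3 - <<'E'
from h import *
c=grab('wrist','w7.png'); print(proj(c,[.5238,.1452,.079]),bot.current_contact_force(),bot.current_qvel().round(4))
E
```

```text
[257.87115488 233.95704229] [-1.99078544 -0.69234228  9.19185033] [ 0.0002 -0.0004  0.0007  0.0006  0.0006  0.0014]
```

View pics/w7.png

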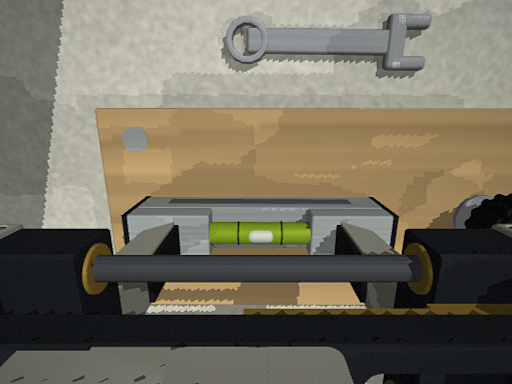

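While pressed, the bubble spans columns 248-274 between the lines at 238 and 282, so it is centred. The fingers stand either side of the vial on the flat tops.

```bash
python3 -c "
from h import *
print(bot.current_contact_force(),bot.current_time()); bot.hand_in()"
```

```text
[-1.99078544 -0.69234228  9.19185033] 32.6
the job is handed in; nothing more can be done
```

The job is handed in at 32.6 s of the 72 s allowed; the hand-in reports no verdict. The level nearest the base lies on the plinth, the bubble is between its lines, and the open fingers are still pressing down on the level.

**What I did**
- I gripped the level at its middle, laid it on the free part of the slab and let go.
- I turned the knob 2.6 rad clockwise in one grip and released it.
- I lowered the open jaws, lined up along the level, so each finger pressed on one of the flat tops.

**Last checks**
- **Bubble:** +0.8 mm after the turn. With the fingers pressing, it sat about 1 pixel off the middle of the lines.
- **Level position:** after the turn it was about 3 mm from where I placed the middle of the free part. Its axis was within about 1° of the slab's when I laid it down.
- **Pressing force:** about 9.6 N from the fingers. With the level's own weight (about 3–4 N) that should put about 13 N on the slab.
- **Sideways force:** about 2 N, left over from friction at the fingertips.
- **Knob and other things:** the hand was well clear of the knob. The cup, spanner and tin stood in the same place in the wrist views before and after the turn; I did not check the other bystanders again.

The two sightings of the knob differed by about 1 cm between cameras. I used the crossed-rays result, and it fitted the slab geometry. No check failed.

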